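# Put the microscope objectives away in their caddy

### The job

Put the three microscope objectives away in the caddy: the small one in the small cup, the medium one in the medium cup and the large one in the large cup, each set down gently, standing nose up on the floor of its cup. The eyepiece, the hollow extension tube and the knurled stage knob do not belong there: leave them standing where they are.

Things in the scene. Friction and masses are not known exactly. Their poses are not given: they have to be found in the camera images.
- objective_small: The small microscope objective, loose, standing nose up on the pad: a steel barrel 26 mm in diameter, straight from the underside to 44 mm, then a nose tapering to a narrow tip at 56 mm; dark ring near the foot. Round, so its yaw means nothing. Origin: centre of its underside; z up. It fits the small cup with 8 mm to spare all round.
- objective_medium: The medium microscope objective, loose, standing nose up on the pad: a steel barrel 34 mm in diameter, straight from the underside to 50 mm, then a nose tapering to a narrow tip at 66 mm; dark ring near the foot. Round, so its yaw means nothing. Origin: centre of its underside; z up. It fits the medium cup with 8 mm to spare all round.
- objective_large: The large microscope objective, loose, standing nose up on the pad: a steel barrel 42 mm in diameter, straight from the underside to 57 mm, then a nose tapering to a narrow tip at 76 mm; dark ring near the foot. Round, so its yaw means nothing. Origin: centre of its underside; z up. It fits the large cup with 8 mm to spare all round.
- cup_small: The small cup of the caddy, fixed: round black open cup, 42 mm inside and 54 mm outside diameter, 14 mm high, with its inner floor 3 mm above its origin, so 11 mm deep. Origin: centre of its underside, 4 mm above the bench. The cups stand in a straight row, 85 mm apart, in any order, in the caddy: a fixed aluminium tray 280 mm along the row, 100 mm across, rim 14 mm above the bench.
- cup_medium: The medium cup of the caddy, fixed: round black open cup, 50 mm inside and 62 mm outside diameter, 14 mm high, with its inner floor 3 mm above its origin, so 11 mm deep. Origin: centre of its underside, 4 mm above the bench. The cups stand in a straight row, 85 mm apart, in any order, in the caddy: a fixed aluminium tray 280 mm along the row, 100 mm across, rim 14 mm above the bench.
- cup_large: The large cup of the caddy, fixed: round black open cup, 58 mm inside and 70 mm outside diameter, 14 mm high, with its inner floor 3 mm above its origin, so 11 mm deep. Origin: centre of its underside, 4 mm above the bench. The cups stand in a straight row, 85 mm apart, in any order, in the caddy: a fixed aluminium tray 280 mm along the row, 100 mm across, rim 14 mm above the bench.
- eyepiece: A look-alike, loose: eyepiece, steel tube 30 mm in diameter to 36 mm height, then a wider black head 44 mm in diameter with a flat glass top at 62 mm. Origin: centre of its underside; z up.
- extension_tube: A look-alike, loose: plain hollow aluminium tube, 40 mm outside and 31 mm inside diameter, 58 mm high, open at the top. Origin: centre of its underside; z up.
- stage_knob: A look-alike, loose: knurled aluminium knob 46 mm in diameter and 26 mm high with a 16 mm steel stem standing up to 56 mm. Origin: centre of its underside; z up. The look-alikes and objectives stand at least 75 mm apart (centres) on one black pad 2 mm thick, beside the caddy.
Not all that is in view belongs to the job. Leave any blue or yellow look-alike of the extension_tube alone.

How it is judged:
At the end, for the whole second after the job is handed in: Each objective stands upright (within 0.1 rad) on the floor of the cup of its own size (underside less than 4 mm above the cup's floor), within 12 mm of the cup's centre, at rest and let go; the eyepiece, extension tube and stage knob stand upright within 20 mm of where they were (horizontal distance between objective_small and cup_small below 0.012 m and z of objective_small in the frame of cup_small between 0 and 0.007 m and angle between each of objective_small, objective_medium, objective_large, eyepiece, extension_tube, stage_knob's own z axis and vertical below 0.1 rad and linear speed of each of objective_small, objective_medium, objective_large below 0.02 m/s and angular speed of each of objective_small, objective_medium, objective_large below 0.2 rad/s and contact force between each of objective_small, objective_medium, objective_large and the fingers below 0.1 N and horizontal distance between objective_medium and cup_medium below 0.012 m and z of objective_medium in the frame of cup_medium between 0 and 0.007 m and horizontal distance between objective_large and cup_large below 0.012 m and z of objective_large in the frame of cup_large between 0 and 0.007 m and distance of each of eyepiece, extension_tube, stage_knob from where it was at the start of the episode below 0.02 m); the robot touches nothing.
It fails at once if an objective is dropped into its cup (faster than 0.6 m/s close above it) ((horizontal distance between objective_small and cup_small below 0.03 m and z of objective_small in the frame of cup_small below 0.06 m and linear speed of objective_small above 0.6 m/s) or (horizontal distance between objective_medium and cup_medium below 0.03 m and z of objective_medium in the frame of cup_medium below 0.06 m and linear speed of objective_medium above 0.6 m/s) or (horizontal distance between objective_large and cup_large below 0.03 m and z of objective_large in the frame of cup_large below 0.06 m and linear speed of objective_large above 0.6 m/s)).
It fails at once if the eyepiece, extension tube or stage knob is moved more than 20 mm or tipped over ((distance of eyepiece from where it was at the start of the episode above 0.02 m or angle between eyepiece's own z axis and vertical above 0.5 rad) or (distance of extension_tube from where it was at the start of the episode above 0.02 m or angle between extension_tube's own z axis and vertical above 0.5 rad) or (distance of stage_knob from where it was at the start of the episode above 0.02 m or angle between stage_knob's own z axis and vertical above 0.5 rad)).
It also fails if it takes over 96 s, if anything falls off the work surface, if the arm or the gripper's body presses on something with over 40 N, if the wrist force passes 120 N, or if a joint passes its speed limit or range.

### The arm

A 7-joint arm with a two-finger parallel gripper is mounted at the origin on the work surface. World frame = base frame: x ahead of the robot, y to its left, z up, the work surface at z = 0. Lengths are in m, angles in rad, forces in N, time in s.
With the tool pointing down it reaches from about 0.35 to 0.775 m from the base axis. Payload 3.1 kg.
Tool frame: the origin (TCP) lies at the very end of the fingers, on their centre line; the grasp point (between the pads) lies 19 mm behind it; x points along the fingers, z is the direction in which the jaws open and shut, and the axes are right-handed (so a half turn about x gives the same grasp; the last joint's range is limited). The gripper opens to 85 mm and grips with 20 to 120 N. Pads are 22 mm wide; open, the fingers measure 114 mm over their backs; the gripper's body (76 mm by 85 mm) begins 54 mm behind the grasp point. The pads swing forward as they close: fully open they stand 13 mm farther back than shut.
Start: joints at [-1.249, 0.311, 0.014, 1.512, -0.004, 1.319, -0.027], TCP at [0.196, 0.514, 0.231] pointing down, gripper open.
Joint ranges: [-2.7, 2.7], [-0.3, 1.91], [-1.27, 1.3], [0.12, 2.57], [-1.44, 4.58], [0.2, 2.03], [-3.05, 3.05]. Speed limits (rad/s): [2.79, 2.79, 3.14, 3.14, 3.14, 3.14, 3.14].

### API

Orientations are given as a unit quaternion [w, x, y, z].
In Python, from station import r gives the robot as it stands.
- The arm moves only by the tool jog_arm, never from a script. Its argument "rows" is a list of rows, each a list of 4 numbers: the shift along the tool's x, y, z each as a share of 0.2 m, from -1 to 1, then the turn about the tool's x as a share of 30 degrees, from -1 to 1. A call has exactly 8 rows; each row is the pose to reach, as a shift and turn from the pose measured when the call began, along the tool's axes at that moment; what a row does not reach only later rows make up. A row lasts 1/8 s, in which the tool goes at most 62.5 mm and 10.7 degrees, less where a joint would pass 70% of its speed; a pose out of reach is approached as far as the arm can. A call with a number of a shift or a turn outside -1 to 1 is refused whole. A call with a gripper value outside its range is refused whole. "fingers" is the opening, from 0 (shut) to 1 (fully open), set as the call begins (left out, the last holds). The fingers move at their own pace and stop on an object; "grip_force" is the grip in N (left out, the last holds). Time passes only in rows, so rows that repeat a pose let the fingers close, or fill a call up. It gives the time, the measured TCP pose, the force and the opening at its end, in the units of the state.
- r.read_state(): the state, without advancing time (a new reading comes with each control period).
- r.snapshot(name): name is "side" or "top"; returns the picture (420x560x3 uint8, blue, green, red); there is no depth.
- r.camera_params(name): a dict with "mtx" (3x3 intrinsics, pixels), "R" (3x3) and "t" (3): a world point X has camera coordinates R X + t. Camera axes: x right, y down, z forward; pixel columns grow to the right and rows downward; lengths in m; the calibration is good to about 2 mm. A picture is of the moment at which its call begins. camera_params takes no time and is no camera call.
- r.sign_off(): hands the job in, once; it reports no verdict.
Trained networks look in the newest picture that a camera, given by its name, has taken for a name from the list of things; names that differ only in an ending like _2 or _b are one class to them, and where a whole thing is asked for, a point or a joint stands for the part that bears it (a point fixed in the world has none). Each returns a list of dicts, best first, with "score" (0 to 1); they miss things now and then, are a little off and sometimes report something else, mostly with a low value. They report only what shows in the picture. A call takes as long as a camera call. They do not tell look-alikes from the thing itself.
- r.cut_out(camera, label): "pixels" (420x560 bool, what is visible of it) and "rect" ([left, top, width, height] in pixels, round what is visible of it).
The state is a dict: "time": time; "qpos": joint angles; "joint_velocities": joint speeds; "joint_efforts": joint torques, N m; "ee_pos": TCP position; "tcp_rot": TCP orientation; "wrist_force": force on the tool from outside, world axes, zero at the start; "torque": the same for the moment, N m; "opening": opening from 0.0 (shut) to 1.0 (fully open).
Only numpy, scipy, OpenCV 4.12 (cv2) and the standard library are available. Lean on these libraries where they do the work, as an engineer would, in place of code of your own. Each camera call takes 0.05 s, during which the arm holds its last target.

## Working session

There is one attempt and no reset: what is moved stays moved. The work goes in short steps, Python scripts to look and compute and a tool call to move; the robot and the scene stay as the last step left them, time stands still between calls to the robot, and variables do not carry over. Pictures are saved under pics/ and viewed, and the job is handed in when it is done.

Besides the shell and the picture viewer there is one more tool, called after "Emit:" by a JSON object that holds its "name" and its "arguments", one argument or row to a line. jog_arm: Moves the arm, as the interface text tells. Its arguments: {"type":"object","properties":{"rows":{"type":"array","items":{"type":"array","items":{"type":"number","minimum":-1,"maximum":1}}},"fingers":{"type":"number"},"grip_force":{"type":"number"}},"required":["rows"]}

```bash
mkdir -p pics; ls; python3 - <<'E'
from station import r
import cv2,numpy as np
for n in("top","side"):
    cv2.imwrite(f"pics/{n}0.png",r.snapshot(n)); p=r.camera_params(n); print(n,p["mtx"].round(1).tolist(),p["R"].round(3).tolist(),p["t"].round(3).tolist())
s=r.read_state(); print({k:np.round(v,3).tolist() for k,v in s.items()})
E
```

```text
pics
top [[462.7, 0.0, 273.5], [0.0, 462.7, 213.4], [0.0, 0.0, 1.0]] [[0.016, -1.0, 0.024], [-0.983, -0.02, -0.184], [0.184, -0.021, -0.983]] [-0.039, 0.561, 0.905]
side [[404.5, 0.0, 282.6], [0.0, 404.5, 208.7], [0.0, 0.0, 1.0]] [[0.716, -0.698, 0.024], [-0.334, -0.372, -0.866], [0.613, 0.612, -0.5]] [-0.45, 0.221, 0.5]
{'time': 0.1, 'qpos': [-1.249, 0.312, 0.014, 1.513, -0.004, 1.319, -0.027], 'joint_velocities': [-0.002, -0.003, 0.001, -0.005, -0.001, -0.001, 0.001], 'joint_efforts': [0.001, -38.086, 0.147, -23.124, 0.012, 0.008, -0.0], 'ee_pos': [0.195, 0.513, 0.23], 'tcp_rot': [0.582, -0.402, 0.583, 0.401], 'wrist_force': [-0.171, -0.608, 0.226], 'torque': [-0.006, -0.033, -0.001], 'opening': 1.001}
```

View pics/top0.png

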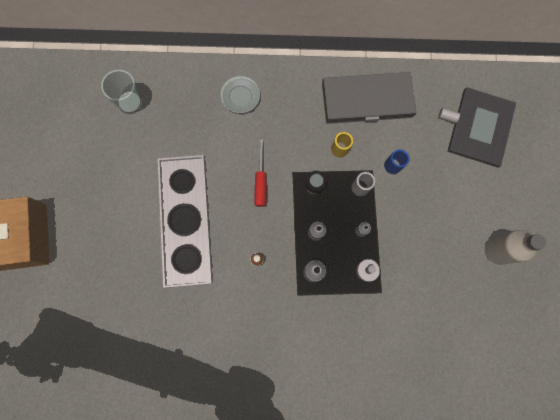

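View pics/side0.png

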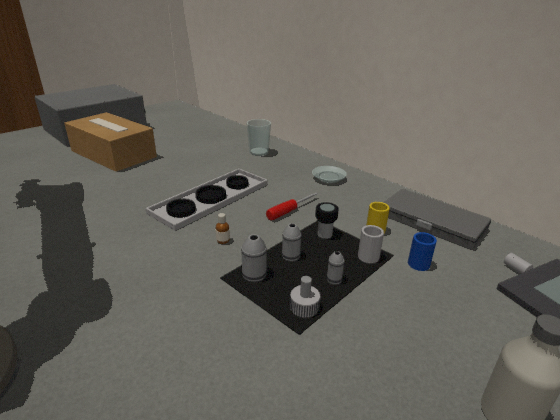

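```bash
cat > h.py <<'E'
from station import r
import cv2,numpy as np
from scipy.optimize import least_squares
P={n:r.camera_params(n) for n in("top","side")}
def proj(n,X):
    p=P[n]; c=np.asarray(X)@np.array(p["R"]).T+np.array(p["t"]); q=c@np.array(p["mtx"]).T; return q[:,:2]/q[:,2:]
def ray(n,uv,z):
    p=P[n]; R=np.array(p["R"]); d=R.T@np.linalg.inv(p["mtx"])@np.array([uv[0],uv[1],1.]); C=-R.T@np.array(p["t"]); return (C+d*(z-C[2])/d[2])[:2]
PR={"objective_small":[(13,0),(13,44),(5,56)],"objective_medium":[(17,0),(17,50),(6,66)],"objective_large":[(21,0),(21,57),(8,76)],
"eyepiece":[(15,0),(15,36),(22,36),(22,62)],"extension_tube":[(20,0),(20,58)],"stage_knob":[(23,0),(23,26),(8,26),(8,56)],
"cup_small":[(27,0),(27,14)],"cup_medium":[(31,0),(31,14)],"cup_large":[(35,0),(35,14)]}
a=np.linspace(0,2*np.pi,60,endpoint=False)
def pts(name,x,y,z): return np.vstack([np.c_[x+q/1e3*np.cos(a),y+q/1e3*np.sin(a),np.full(60,z+h/1e3)] for q,h in PR[name]])
def rect(n,name,x,y,z):
    p=proj(n,pts(name,x,y,z)); return np.r_[p.min(0),p.max(0)]
def fit(name,z,rects,x0):
    f=lambda v:np.concatenate([rect(n,name,v[0],v[1],z)-np.r_[b[0]-.0,b[1],b[0]+b[2],b[1]+b[3]] for n,b in rects])
    s=least_squares(f,x0,loss="soft_l1"); return s.x,f(s.x)
E
python3 - <<'E'
from h import *
import pickle
D={}
for n in("top","side"):
  r.snapshot(n)
  for k in PR:
    L=r.cut_out(n,k); D[n,k]=L
    for d in L[:4]: print(n,k,round(d["score"],2),list(np.round(d["rect"],0)), ray(n,(d["rect"][0]+d["rect"][2]/2,d["rect"][1]+d["rect"][3]/2),.03).round(3))
pickle.dump(D,open("d.pkl","wb"))
print(r.read_state()["time"])
E
```

```text
top objective_medium 0.68 [np.float64(306.0), np.float64(219.0), np.float64(19.0), np.float64(21.0)] [ 0.532 -0.12 ]
top objective_medium 0.28 [np.float64(165.0), np.float64(205.0), np.float64(38.0), np.float64(33.0)] [0.544 0.159]
top objective_large 0.69 [np.float64(306.0), np.float64(261.0), np.float64(22.0), np.float64(18.0)] [ 0.447 -0.121]
top objective_large 0.5 [np.float64(164.0), np.float64(205.0), np.float64(38.0), np.float64(29.0)] [0.548 0.16 ]
top extension_tube 0.9 [np.float64(332.0), np.float64(134.0), np.float64(22.0), np.float64(27.0)] [ 0.715 -0.18 ]
top extension_tube 0.64 [np.float64(354.0), np.float64(169.0), np.float64(22.0), np.float64(30.0)] [ 0.634 -0.225]
top stage_knob 0.97 [np.float64(355.0), np.float64(262.0), np.float64(22.0), np.float64(24.0)] [ 0.442 -0.224]
top cup_small 0.89 [np.float64(170.0), np.float64(167.0), np.float64(24.0), np.float64(26.0)] [0.635 0.167]
top cup_small 0.67 [np.float64(354.0), np.float64(224.0), np.float64(19.0), np.float64(12.0)] [ 0.532 -0.22 ]
top cup_medium 0.57 [np.float64(172.0), np.float64(244.0), np.float64(33.0), np.f
[... 1141 characters left out ...]
np.float64(30.0)] [ 0.735 -0.172]
side stage_knob 0.91 [np.float64(290.0), np.float64(276.0), np.float64(32.0), np.float64(40.0)] [ 0.448 -0.236]
side stage_knob 0.58 [np.float64(198.0), np.float64(185.0), np.float64(27.0), np.float64(18.0)] [0.536 0.131]
side cup_medium 0.91 [np.float64(166.0), np.float64(195.0), np.float64(30.0), np.float64(22.0)] [0.456 0.128]
side cup_medium 0.67 [np.float64(283.0), np.float64(225.0), np.float64(17.0), np.float64(33.0)] [ 0.534 -0.119]
side cup_medium 0.46 [np.float64(224.0), np.float64(176.0), np.float64(26.0), np.float64(14.0)] [0.612 0.137]
side cup_large 0.71 [np.float64(198.0), np.float64(184.0), np.float64(26.0), np.float64(22.0)] [0.532 0.127]
1.1
```

```bash
python3 - <<'E'
from h import *
import pickle
D=pickle.load(open("d.pkl","rb"))
im={n:cv2.imread(f"pics/{n}0.png") for n in P}
g={"objective_small":(.535,-.221),"objective_medium":(.533,-.12),"objective_large":(.45,-.115),"eyepiece":(.638,-.118),"extension_tube":(.633,-.225),"stage_knob":(.445,-.23),"cup_small":(.62,.145),"cup_large":(.54,.145),"cup_medium":(.46,.138)}
use={}
for k,x0 in g.items():
  z=.004 if k[:3]=="cup" else .002
  rs=[]
  for n in P:
    for d in D[n,k]:
      b=d["rect"]; c=ray(n,(b[0]+b[2]/2,b[1]+b[3]/2),.03)
      if np.hypot(*(c-x0))<.035: rs.append((n,b)); break
  if not rs: print(k,"none"); continue
  x,res=fit(k,z,rs,x0); use[k]=x
  print(k,x.round(4),[q[0] for q in rs],res.round(0))
for n,(c0,c1,r0,r1) in {"top":(150,390,150,300),"side":(140,400,160,330)}.items():
  S=3; o=cv2.resize(im[n][r0:r1,c0:c1],None,fx=S,fy=S,interpolation=cv2.INTER_CUBIC); o=cv2.convertScaleAbs(o,alpha=1.6)
  for k,x in use.items():
    z=.004 if k[:3]=="cup" else .002
    q=proj(n,pts(k,*x,z)).reshape(-1,60,2)
    for l in q: cv2.polylines(o,[np.int32((l-[c0,r0]+.5)*S)],True,(0,255,0),1)
  cv2.imwrite(f"pics/ov_{n}.png",o)
E
```

```text
objective_small [ 0.5427 -0.2183] ['side'] [-1. -1.  1.  1.]
objective_medium [ 0.532  -0.1199] ['top', 'side'] [ 0.  1. -0. -1. -3. -2.  1.  1.]
objective_large [ 0.4478 -0.1184] ['top', 'side'] [-2. -2. -0.  1.  3.  0. -1.  1.]
eyepiece [ 0.6318 -0.1215] ['side'] [-1.  1.  1. -1.]
extension_tube [ 0.6311 -0.2256] ['top', 'side'] [-1.  3.  2. -2.  2.  1. -2. -1.]
stage_knob [ 0.4505 -0.2304] ['top', 'side'] [ 0. -3.  3. -4. -1. -0. -2.  2.]
cup_small [0.6394 0.1705] ['top'] [-1.  0.  1. -0.]
cup_large [0.5516 0.165 ] ['top', 'side'] [ 3.  0. -0. -1. -5. -0.  0. -2.]
cup_medium [0.4687 0.1498] ['top', 'side'] [ 0. -1. -2.  0.  0.  3.  0.  1.]
```

View pics/ov_top.png

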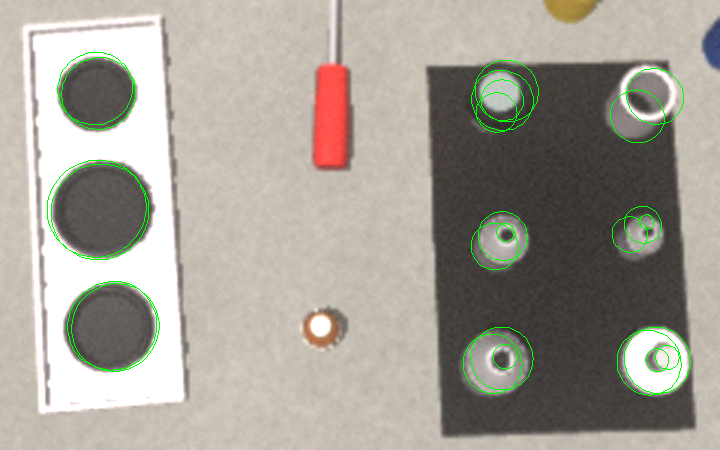

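View pics/ov_side.png

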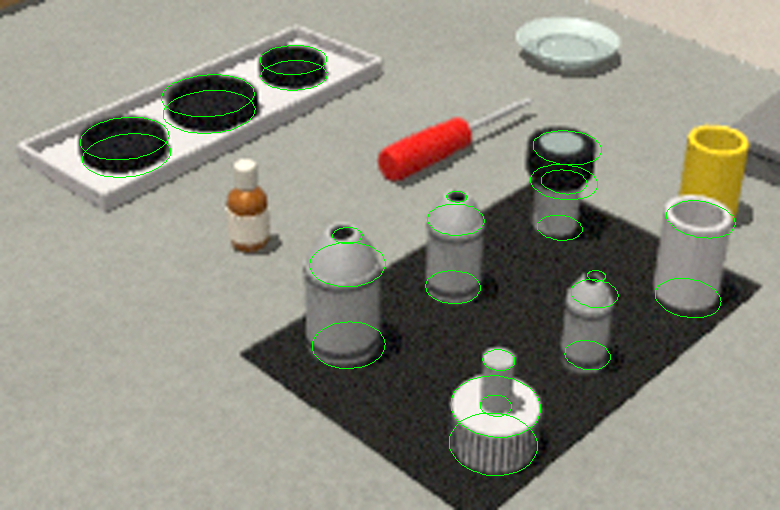

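```bash
python3 - <<'E'
from h import *
im={n:cv2.imread(f"pics/{n}0.png") for n in P}
off={"top":(150,150),"side":(140,160)}
tips={"objective_small":(.058,(646,232),(596,279)),"objective_medium":(.068,(506,234),(456,196)),"objective_large":(.078,(503,357),(344,233))}
for k,(z,t,s) in tips.items():
  for n,v in(("top",t),("side",s)):
    uv=np.array(v)/3+off[n]-.5; print(k,n,ray(n,uv,z).round(4))
for n,box,thr in(("top",(155,208,155,288),70),("side",(155,265,170,228),60)):
  c0,c1,r0,r1=box; g=cv2.cvtColor(im[n],cv2.COLOR_BGR2GRAY)[r0:r1,c0:c1]
  N,lab,st,ce=cv2.connectedComponentsWithStats((g<thr).astype(np.uint8))
  for i in range(1,N):
    if st[i,4]<150: continue
    b=st[i,:4]+[c0,r0,0,0]
    c=ray(n,(b[0]+b[2]/2,b[1]+b[3]/2),.016)
    for k in PR:
      if k[:3]=="cup":
        x,res=fit(k,.004,[(n,b-[.5,.5,0,0])],c); print(n,b,k,x.round(4),res.round(1))
E
```

```text
objective_small top [ 0.5358 -0.2177]
objective_small side [ 0.5402 -0.2199]
objective_medium top [ 0.5309 -0.1203]
objective_medium side [ 0.5322 -0.1189]
objective_large top [ 0.4474 -0.1169]
objective_large side [ 0.448  -0.1153]
top [170 170  25  23] cup_small [0.6367 0.1699] [-0.5 -1.4  0.5  1.3]
top [170 170  25  23] cup_medium [0.6374 0.1696] [-2.2 -3.5  2.5  2.8]
top [170 170  25  23] cup_large [0.6397 0.1685] [-3.5 -6.2  4.9  3.5]
top [168 204  33  31] cup_small [0.5524 0.162 ] [ 3.   2.7 -3.7 -2.4]
top [168 204  33  31] cup_medium [0.5527 0.1613] [ 1.4  0.7 -1.5 -0.7]
top [168 204  33  31] cup_large [0.5528 0.1612] [-0.4 -1.2  0.4  1.1]
top [172 245  29  28] cup_small [0.4682 0.1528] [ 1.1  0.9 -1.2 -0.9]
top [172 245  29  28] cup_medium [0.4683 0.1527] [-0.8 -1.   0.8  1. ]
top [172 245  29  28] cup_large [0.4689 0.1522] [-2.5 -3.2  2.9  2.5]
side [227 175  22  15] cup_small [0.64   0.1707] [-0.2  0.   0.2 -0.1]
side [227 175  22  15] cup_medium [0.6408 0.1714] [-1.7 -0.8  1.9  0.5]
side [227 175  22  15] cup_large [0.6428 0.1726] [-3.  -1.9  3.8  0.8]
side [196 185  30  19] cup_small [0.5527 0.1618] [ 2.7  1.7 -3.2 -0.9]
side [196 185  30  19] cup_medium [0.5541 0.1628] [ 1.2  0.6 -1.2 -0.4]
side [196 185  30  19] cup_large [0.5549 0.1636] [-0.5 -0.3  0.6  0.2]
side [166 198  30  20] cup_small [0.469  0.1541] [ 1.8  1.2 -2.  -0.7]
side [166 198  30  20] cup_medium [0.4699 0.155 ] [ 0.   0.1 -0.  -0.1]
side [166 198  30  20] cup_large [0.4709 0.1559] [-1.7 -1.   2.   0.6]
```

```bash
cat > go.py <<'E'
import sys,numpy as np
from station import r
from scipy.spatial.transform import Rotation as T
s=r.read_state(); q=s["tcp_rot"]; R=T.from_quat([q[1],q[2],q[3],q[0]]).as_matrix()
p=np.array(s["ee_pos"]); print("t",round(s["time"],2),"p",p.round(4),"open",round(float(s["opening"]),3),"F",np.round(s["wrist_force"],1),"q",np.round(s["qpos"],2)); print("x",R[:,0].round(3),"y",R[:,1].round(3),"z",R[:,2].round(3))
ya=np.array([float(v) for v in (sys.argv[1:4] or [])])
if len(ya):
  print("shift shares",(R.T@(ya-p)/.2).round(3))
  # turn to bring jaw (z) to world +-direction angle arg4 deg
  if len(sys.argv)>4:
    t=np.deg2rad(float(sys.argv[4])); d=R.T@np.array([np.cos(t),np.sin(t),0])
    # rotation about tool x by phi: z -> (0,-sin,cos)
    ph=np.rad2deg(np.arctan2(-d[1],d[2])); ph=(ph+90)%180-90; print("turn deg",ph.round(2),"share",(ph/30).round(3))
E
python3 go.py .448 -.116 .15 90
```

```text
t 1.1 p [0.1957 0.514  0.2313] open 0.998 F [0.3 0.3 0.3] q [-1.25  0.31  0.01  1.51 -0.    1.32 -0.03]
x [ 0.  0. -1.] y [-0.935  0.356 -0.   ] z [0.356 0.935 0.   ]
shift shares [ 0.407 -2.3   -2.495]
turn deg -20.84 share -0.695
```

Emit:
{"name": "jog_arm", "arguments": {
  "rows": [
    [0, -0.12, -0.125, -0.1],
    [0, -0.24, -0.25, -0.2],
    [0, -0.37, -0.38, -0.3],
    [0, -0.5, -0.5, -0.4],
    [0, -0.62, -0.63, -0.5],
    [0, -0.74, -0.76, -0.6],
    [0, -0.86, -0.88, -0.695],
    [0, -0.98, -1, -0.695]
  ],
  "fingers": 1
}}

```text
time: 2.1
ee_pos: [0.3082, 0.2563, 0.2315]
tcp_rot: [0.5, -0.5, 0.5, 0.5]
wrist_force: [0.3, -0.4, 0.2]
opening: 0.999
```

```bash
python3 go.py .448 -.116 .15 90
```

```text
t 2.1 p [0.3082 0.2563 0.2315] open 0.999 F [ 0.3 -0.4  0.2] q [-0.9  -0.    0.17  1.88  0.    1.26  0.84]
x [ 0.001  0.001 -1.   ] y [-1.    -0.    -0.001] z [-0.     1.     0.001]
shift shares [ 0.407 -0.698 -1.862]
turn deg 0.02 share 0.001
```

Emit:
{"name": "jog_arm", "arguments": {
  "rows": [
    [0, -0.12, -0.12, 0],
    [0, -0.25, -0.24, 0],
    [0, -0.35, -0.37, 0],
    [0, -0.45, -0.5, 0],
    [0, -0.53, -0.62, 0],
    [0, -0.6, -0.74, 0],
    [0, -0.66, -0.87, 0],
    [0, -0.7, -1, 0]
  ]
}}

```text
time: 3.1
ee_pos: [0.4488, 0.0555, 0.2316]
tcp_rot: [0.5, -0.5, 0.499, 0.5]
wrist_force: [0.4, -0.2, 0.2]
opening: 1.001
```

Emit:
{"name": "jog_arm", "arguments": {
  "rows": [
    [0, 0, -0.12, 0],
    [0, 0, -0.25, 0],
    [0, 0, -0.4, 0],
    [0.05, 0, -0.55, 0],
    [0.13, 0, -0.68, 0],
    [0.22, 0, -0.8, 0],
    [0.3, 0, -0.86, 0],
    [0.4, 0, -0.86, 0]
  ]
}}

```text
time: 4.1
ee_pos: [0.4492, -0.118, 0.1515]
tcp_rot: [0.501, -0.5, 0.5, 0.499]
wrist_force: [0.3, -0.8, -0.3]
opening: 1.001
```

```bash
python3 go.py .448 -.116 .026 90;python3 - <<'E'
from h import *
for n in("top","side"): cv2.imwrite(f"pics/a_{n}.png",r.snapshot(n))
E
```

```text
t 4.1 p [ 0.4492 -0.118   0.1515] open 1.001 F [ 0.3 -0.8 -0.3] q [-0.29  0.22  0.6   1.88 -0.14  1.08  1.93]
x [ 0.003 -0.    -1.   ] y [-1.     0.002 -0.003] z [ 0.002  1.    -0.   ]
shift shares [0.627 0.007 0.01 ]
turn deg -0.13 share -0.004
```

View pics/a_side.png

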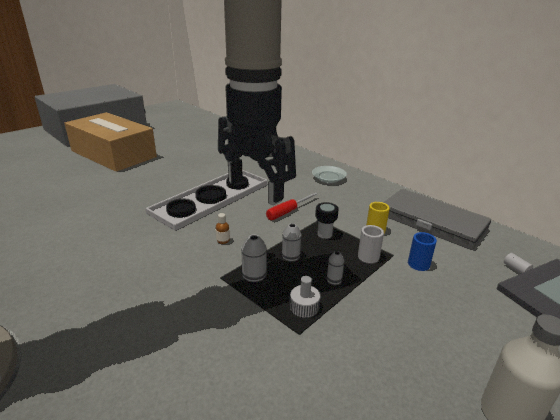

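Emit:
{"name": "jog_arm", "arguments": {
  "rows": [
    [0.1, 0.007, 0.01, 0],
    [0.2, 0.007, 0.01, 0],
    [0.3, 0.007, 0.01, 0],
    [0.4, 0.007, 0.01, 0],
    [0.5, 0.007, 0.01, 0],
    [0.57, 0.007, 0.01, 0],
    [0.63, 0.007, 0.01, 0],
    [0.63, 0.007, 0.01, 0]
  ]
}}

```text
time: 5.2
ee_pos: [0.4449, -0.1138, 0.0233]
tcp_rot: [0.499, -0.498, 0.501, 0.501]
wrist_force: [-0.4, 0.3, 0.0]
opening: 0.999
```

```bash
python3 go.py .448 -.116 .026 90;python3 - <<'E'
from h import *
a=r.snapshot("side")[130:330,150:420];cv2.imwrite(f"pics/b_side.png",cv2.resize(a,None,fx=2.5,fy=2.5,interpolation=2))
E
```

```text
t 5.2 p [ 0.4449 -0.1138  0.0233] open 0.999 F [-0.4  0.3  0. ] q [-0.22  0.41  0.54  2.02 -0.29  0.79  2.06]
x [-0.005  0.001 -1.   ] y [-1.     0.     0.005] z [0.    1.    0.001]
shift shares [-0.014 -0.016 -0.011]
turn deg -0.01 share -0.0
```

View pics/b_side.png

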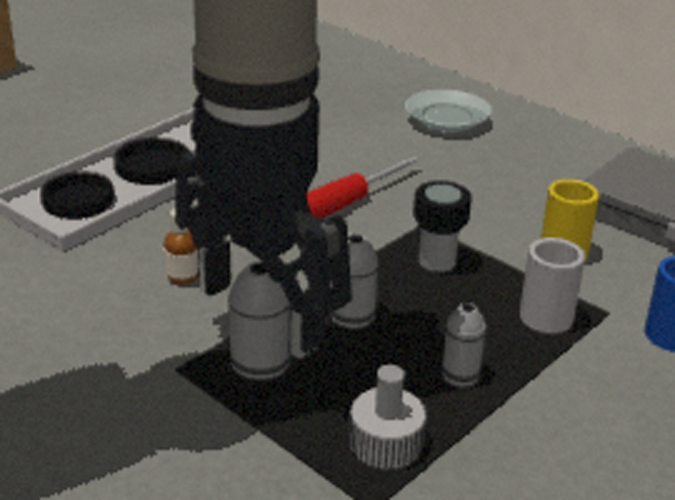

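Emit:
{"name": "jog_arm", "arguments": {
  "rows": [
    [-0.014, -0.016, -0.011, 0],
    [-0.014, -0.016, -0.011, 0],
    [-0.014, -0.016, -0.011, 0],
    [-0.014, -0.016, -0.011, 0],
    [-0.014, -0.016, -0.011, 0],
    [-0.014, -0.016, -0.011, 0],
    [-0.014, -0.016, -0.011, 0],
    [-0.014, -0.016, -0.011, 0]
  ]
}}

```text
time: 6.25
ee_pos: [0.4486, -0.1162, 0.0266]
tcp_rot: [0.499, -0.499, 0.501, 0.501]
wrist_force: [0.4, 0.8, -0.0]
opening: 0.999
```

```bash
python3 go.py .448 -.116 .026 90
```

```text
t 6.25 p [ 0.4486 -0.1162  0.0266] open 0.999 F [ 0.4  0.8 -0. ] q [-0.22  0.41  0.54  2.01 -0.29  0.8   2.06]
x [-0.004  0.001 -1.   ] y [-1.     0.     0.004] z [0.    1.    0.001]
shift shares [0.003 0.003 0.001]
turn deg -0.02 share -0.001
```

Emit:
{"name": "jog_arm", "arguments": {
  "rows": [
    [0, 0, 0, 0],
    [0, 0, 0, 0],
    [0, 0, 0, 0],
    [0, 0, 0, 0],
    [0, 0, 0, 0],
    [0, 0, 0, 0],
    [0, 0, 0, 0],
    [0, 0, 0, 0]
  ],
  "fingers": 0,
  "grip_force": 40
}}

```text
time: 7.25
ee_pos: [0.4486, -0.1159, 0.0268]
tcp_rot: [0.5, -0.499, 0.501, 0.501]
wrist_force: [-1.2, 2.0, 6.4]
opening: 0.476
```

```bash
python3 go.py .554 .1625 .12 90;python3 - <<'E'
from h import *
a=r.snapshot("side")[130:330,150:420];cv2.imwrite(f"pics/c_side.png",cv2.resize(a,None,fx=2.5,fy=2.5,interpolation=2))
E
```

```text
t 7.25 p [ 0.4486 -0.1159  0.0268] open 0.476 F [-1.2  2.   6.4] q [-0.22  0.41  0.54  2.01 -0.29  0.8   2.06]
x [-0.004  0.002 -1.   ] y [-1.     0.     0.004] z [0.    1.    0.002]
shift shares [-0.465 -0.525  1.393]
turn deg -0.01 share -0.0
```

View pics/c_side.png

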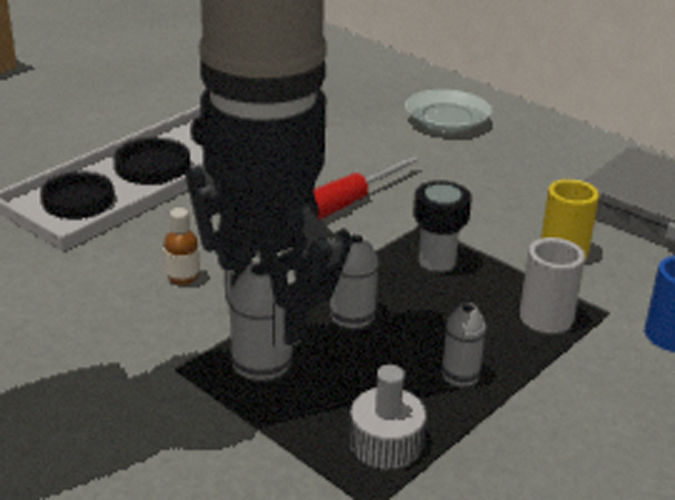

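Emit:
{"name": "jog_arm", "arguments": {
  "rows": [
    [-0.1, 0, 0, 0],
    [-0.22, 0, 0, 0],
    [-0.36, 0, 0, 0],
    [-0.5, 0, 0.05, 0],
    [-0.6, 0, 0.15, 0],
    [-0.6, -0.05, 0.28, 0],
    [-0.6, -0.1, 0.42, 0],
    [-0.6, -0.15, 0.57, 0]
  ]
}}

```text
time: 8.3
ee_pos: [0.4787, -0.0018, 0.146]
tcp_rot: [0.499, -0.498, 0.501, 0.501]
wrist_force: [0.6, -0.1, -2.7]
opening: 0.478
```

Emit:
{"name": "jog_arm", "arguments": {
  "rows": [
    [0, -0.08, 0.15, 0],
    [0, -0.16, 0.3, 0],
    [0, -0.24, 0.44, 0],
    [0, -0.31, 0.57, 0],
    [0, -0.37, 0.68, 0],
    [0, -0.37, 0.77, 0],
    [0, -0.37, 0.82, 0],
    [0, -0.37, 0.82, 0]
  ]
}}

```text
time: 9.3
ee_pos: [0.5521, 0.1626, 0.1454]
tcp_rot: [0.499, -0.498, 0.501, 0.502]
wrist_force: [-0.1, -0.6, -1.9]
opening: 0.481
```

```bash
python3 go.py .554 .1625 .06 90;python3 - <<'E'
from h import *
a=r.snapshot("side")[70:270,120:390];cv2.imwrite(f"pics/d_side.png",cv2.resize(a,None,fx=2.5,fy=2.5,interpolation=2))
E
```

```text
t 9.3 p [0.5521 0.1626 0.1454] open 0.481 F [-0.1 -0.6 -1.9] q [-0.64  0.45  0.46  1.58 -0.21  1.17  1.43]
x [-0.006  0.001 -1.   ] y [-1.    -0.     0.006] z [-0.     1.     0.001]
shift shares [ 0.427 -0.012 -0.001]
turn deg 0.01 share 0.0
```

View pics/d_side.png

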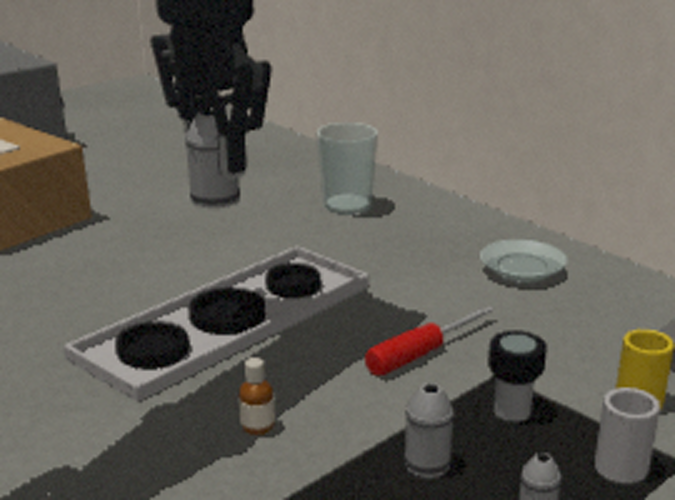

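Emit:
{"name": "jog_arm", "arguments": {
  "rows": [
    [0.08, -0.01, 0, 0],
    [0.16, -0.012, 0, 0],
    [0.24, -0.012, 0, 0],
    [0.32, -0.012, 0, 0],
    [0.38, -0.012, 0, 0],
    [0.42, -0.012, 0, 0],
    [0.42, -0.012, 0, 0],
    [0.42, -0.012, 0, 0]
  ]
}}

```text
time: 10.35
ee_pos: [0.5549, 0.1616, 0.0622]
tcp_rot: [0.499, -0.499, 0.501, 0.501]
wrist_force: [-0.1, 0.0, -3.3]
opening: 0.476
```

```bash
python3 go.py .554 .1625 .0325 90;python3 - <<'E'
from h import *
a=r.snapshot("side")[130:230,130:280];cv2.imwrite(f"pics/e_side.png",cv2.resize(a,None,fx=5,fy=5,interpolation=2))
a=r.snapshot("top")[150:300,120:320];cv2.imwrite(f"pics/e_top.png",cv2.resize(a,None,fx=4,fy=4,interpolation=2))
E
```

```text
t 10.35 p [0.5549 0.1616 0.0622] open 0.476 F [-0.1  0.  -3.3] q [-0.62  0.54  0.43  1.66 -0.26  1.    1.47]
x [-0.004  0.    -1.   ] y [-1.     0.001  0.004] z [0.001 1.    0.   ]
shift shares [0.148 0.004 0.005]
turn deg -0.07 share -0.002
```

View pics/e_side.png

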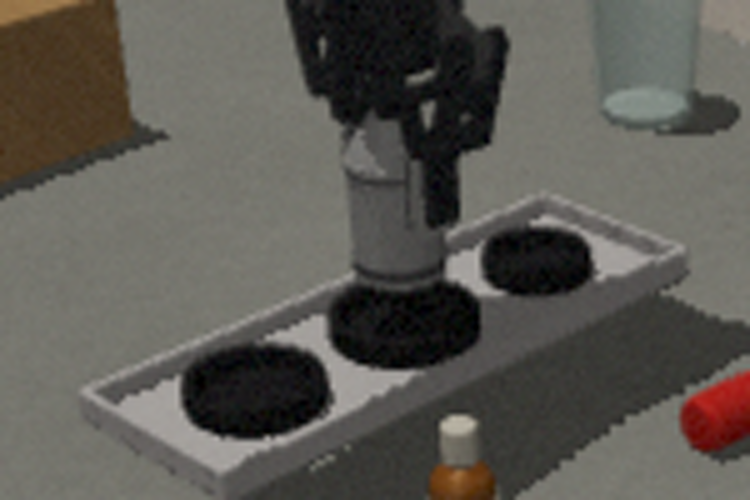

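View pics/e_top.png

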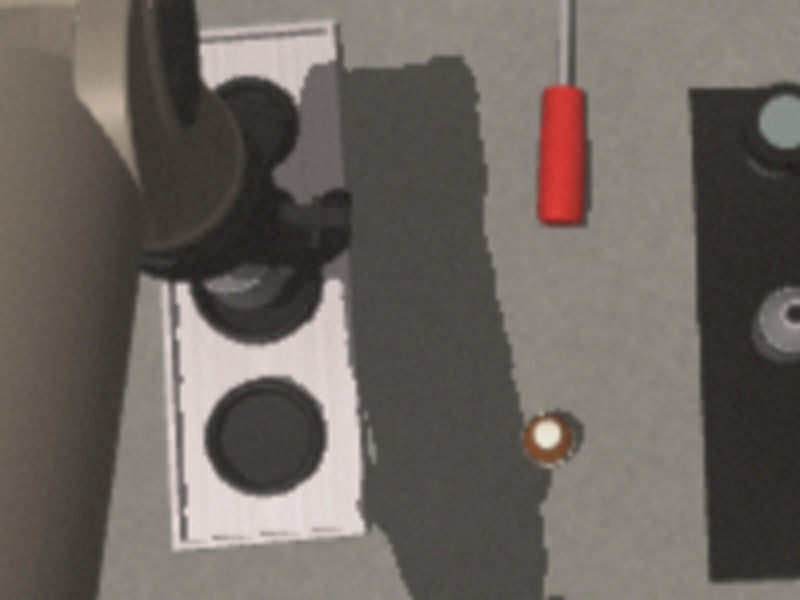

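Emit:
{"name": "jog_arm", "arguments": {
  "rows": [
    [0.03, 0.004, 0.004, 0],
    [0.06, 0.004, 0.004, 0],
    [0.09, 0.004, 0.004, 0],
    [0.11, 0.004, 0.004, 0],
    [0.125, 0.004, 0.004, 0],
    [0.14, 0.004, 0.004, 0],
    [0.145, 0.004, 0.004, 0],
    [0.148, 0.004, 0.004, 0]
  ]
}}

```text
time: 11.45
ee_pos: [0.5542, 0.1624, 0.0328]
tcp_rot: [0.5, -0.499, 0.501, 0.501]
wrist_force: [0.6, -0.6, -3.1]
opening: 0.479
```

```bash
python3 go.py .554 .1625 .0322 90
```

```text
t 11.45 p [0.5542 0.1624 0.0328] open 0.479 F [ 0.6 -0.6 -3.1] q [-0.61  0.58  0.42  1.69 -0.28  0.94  1.49]
x [-0.004  0.001 -1.   ] y [-1.     0.001  0.004] z [0.001 1.    0.001]
shift shares [0.003 0.001 0.   ]
turn deg -0.07 share -0.002
```

Emit:
{"name": "jog_arm", "arguments": {
  "rows": [
    [0.003, 0, 0, 0],
    [0.005, 0, 0, 0],
    [0.007, 0, 0, 0],
    [0.007, 0, 0, 0],
    [0.007, 0, 0, 0],
    [0.007, 0, 0, 0],
    [0.007, 0, 0, 0],
    [0.007, 0, 0, 0]
  ]
}}

```text
time: 12.45
ee_pos: [0.5543, 0.1625, 0.0319]
tcp_rot: [0.5, -0.499, 0.501, 0.501]
wrist_force: [-2.0, -1.1, 5.2]
opening: 0.478
```

Emit:
{"name": "jog_arm", "arguments": {
  "rows": [
    [0, 0, 0, 0],
    [0, 0, 0, 0],
    [0, 0, 0, 0],
    [0, 0, 0, 0],
    [0, 0, 0, 0],
    [0, 0, 0, 0],
    [0, 0, 0, 0],
    [0, 0, 0, 0]
  ],
  "fingers": 1
}}

```text
time: 13.45
ee_pos: [0.5543, 0.1625, 0.0319]
tcp_rot: [0.5, -0.499, 0.501, 0.501]
wrist_force: [1.0, -0.3, -0.1]
opening: 1.002
```

Emit:
{"name": "jog_arm", "arguments": {
  "rows": [
    [-0.05, 0, 0, 0],
    [-0.12, 0, 0, 0],
    [-0.24, 0, 0, 0],
    [-0.36, 0, 0, 0],
    [-0.48, 0, 0, 0],
    [-0.55, 0.02, -0.12, 0],
    [-0.6, 0.04, -0.25, 0],
    [-0.6, 0.05, -0.4, 0]
  ]
}}

```text
time: 14.45
ee_pos: [0.5446, 0.0796, 0.1533]
tcp_rot: [0.5, -0.499, 0.501, 0.5]
wrist_force: [-0.3, 0.4, -0.2]
opening: 0.998
```

```bash
python3 go.py .5315 -.1197 .15 90;python3 - <<'E'
from h import *
a=r.snapshot("side")[130:230,130:280];cv2.imwrite(f"pics/f_side.png",cv2.resize(a,None,fx=5,fy=5,interpolation=2))
E
```

```text
t 14.45 p [0.5446 0.0796 0.1533] open 0.998 F [-0.3  0.4 -0.2] q [-0.54  0.39  0.49  1.64 -0.2   1.16  1.57]
x [-0.001  0.001 -1.   ] y [-1.     0.002  0.001] z [0.002 1.    0.001]
shift shares [ 0.016  0.063 -0.997]
turn deg -0.14 share -0.005
```

View pics/f_side.png

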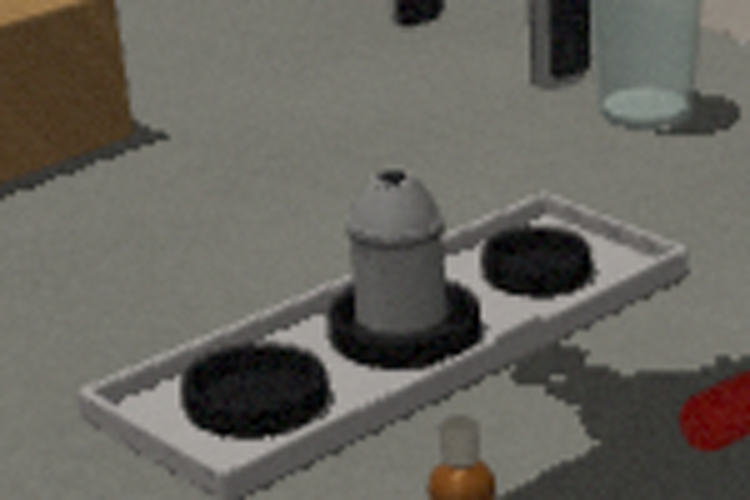

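The large objective stands upright and centred in the middle cup (centre ≈ (400,310) in the zoom). Next is the medium one.

Emit:
{"name": "jog_arm", "arguments": {
  "rows": [
    [0, 0.01, -0.13, 0],
    [0, 0.02, -0.28, 0],
    [0, 0.03, -0.44, 0],
    [0, 0.04, -0.6, 0],
    [0, 0.05, -0.75, 0],
    [0, 0.063, -0.88, 0],
    [0, 0.063, -0.98, 0],
    [0, 0.063, -0.997, 0]
  ]
}}

```text
time: 15.5
ee_pos: [0.5279, -0.13, 0.1543]
tcp_rot: [0.502, -0.497, 0.506, 0.495]
wrist_force: [-0.8, 0.5, -0.1]
opening: 1.001
```

Emit:
{"name": "jog_arm", "arguments": {
  "rows": [
    [0, 0, 0, 0],
    [0, 0, 0, 0],
    [0.05, 0, 0, 0],
    [0.11, 0, 0, 0],
    [0.17, 0, 0, 0],
    [0.23, 0, 0, 0],
    [0.28, 0, 0, 0],
    [0.3, 0, 0, 0]
  ]
}}

```text
time: 16.5
ee_pos: [0.5272, -0.1302, 0.0933]
tcp_rot: [0.501, -0.496, 0.506, 0.496]
wrist_force: [0.4, -0.4, -0.8]
opening: 0.998
```

```bash
python3 go.py .5315 -.1197 .023 90;python3 - <<'E'
from h import *
a=r.snapshot("side")[130:330,200:470];cv2.imwrite(f"pics/g_side.png",cv2.resize(a,None,fx=2.5,fy=2.5,interpolation=2))
E
```

```text
t 16.5 p [ 0.5272 -0.1302  0.0933] open 0.998 F [ 0.4 -0.4 -0.8] q [-0.2   0.45  0.54  1.74 -0.26  1.03  1.99]
x [-0.005 -0.006 -1.   ] y [-1.     0.016  0.005] z [ 0.016  1.    -0.006]
shift shares [ 0.351 -0.022  0.055]
turn deg -0.9 share -0.03
```

View pics/g_side.png

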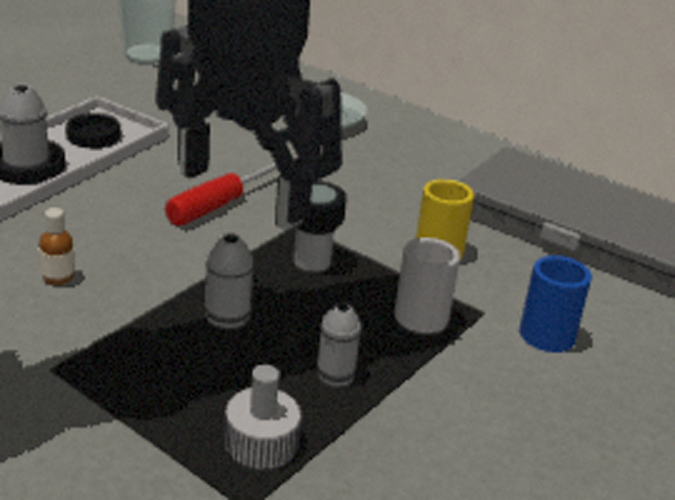

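Emit:
{"name": "jog_arm", "arguments": {
  "rows": [
    [0, -0.022, 0.055, -0.03],
    [0, -0.022, 0.055, -0.03],
    [0.06, -0.022, 0.055, -0.03],
    [0.13, -0.022, 0.055, -0.03],
    [0.2, -0.022, 0.055, -0.03],
    [0.27, -0.022, 0.055, -0.03],
    [0.33, -0.022, 0.055, -0.03],
    [0.345, -0.022, 0.055, -0.03]
  ]
}}

```text
time: 17.55
ee_pos: [0.5306, -0.1196, 0.0229]
tcp_rot: [0.497, -0.5, 0.503, 0.5]
wrist_force: [-0.1, -0.2, -0.4]
opening: 1.004
```

```bash
python3 go.py .5315 -.1197 .023 90
```

```text
t 17.55 p [ 0.5306 -0.1196  0.0229] open 1.004 F [-0.1 -0.2 -0.4] q [-0.18  0.55  0.5   1.79 -0.32  0.88  2.03]
x [-0.007 -0.005 -1.   ] y [-1.     0.     0.007] z [ 0.     1.    -0.005]
shift shares [-0.    -0.004 -0.001]
turn deg -0.01 share -0.0
```

Emit:
{"name": "jog_arm", "arguments": {
  "rows": [
    [0, 0, 0, 0],
    [0, 0, 0, 0],
    [0, 0, 0, 0],
    [0, 0, 0, 0],
    [0, 0, 0, 0],
    [0, 0, 0, 0],
    [0, 0, 0, 0],
    [0, 0, 0, 0]
  ],
  "fingers": 0,
  "grip_force": 40
}}

```text
time: 18.55
ee_pos: [0.5312, -0.1198, 0.0236]
tcp_rot: [0.497, -0.5, 0.503, 0.5]
wrist_force: [-0.2, -0.5, 5.3]
opening: 0.385
```

Emit:
{"name": "jog_arm", "arguments": {
  "rows": [
    [-0.08, 0, 0, 0],
    [-0.18, 0, 0, 0],
    [-0.3, 0, 0, 0],
    [-0.44, 0, 0, 0],
    [-0.58, 0, 0, 0],
    [-0.62, 0, 0.1, 0],
    [-0.62, 0, 0.22, 0],
    [-0.62, 0, 0.35, 0]
  ]
}}

```text
time: 19.55
ee_pos: [0.5314, -0.0485, 0.1475]
tcp_rot: [0.497, -0.5, 0.503, 0.5]
wrist_force: [1.1, 0.1, -2.9]
opening: 0.385
```

```bash
python3 go.py .469 .154 .14 90;python3 - <<'E'
from h import *
a=r.snapshot("side")[100:300,150:420];cv2.imwrite(f"pics/i_side.png",cv2.resize(a,None,fx=2.5,fy=2.5,interpolation=2))
E
```

```text
t 19.55 p [ 0.5314 -0.0485  0.1475] open 0.385 F [ 1.1  0.1 -2.9] q [-0.36  0.37  0.54  1.7  -0.2   1.13  1.81]
x [-0.006 -0.005 -1.   ] y [-1.     0.001  0.006] z [ 0.001  1.    -0.005]
shift shares [0.034 0.313 1.013]
turn deg -0.06 share -0.002
```

View pics/i_side.png

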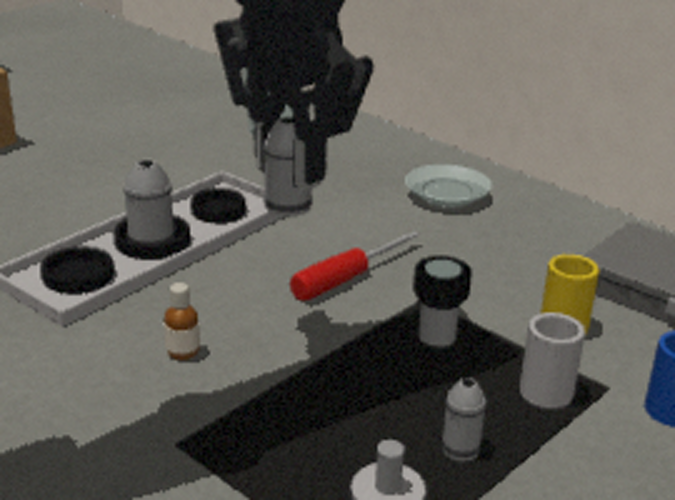

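Emit:
{"name": "jog_arm", "arguments": {
  "rows": [
    [0, 0.04, 0.14, 0],
    [0, 0.09, 0.3, 0],
    [0, 0.15, 0.46, 0],
    [0, 0.2, 0.62, 0],
    [0, 0.25, 0.77, 0],
    [0, 0.3, 0.9, 0],
    [0, 0.313, 0.98, 0],
    [0, 0.313, 1, 0]
  ]
}}

```text
time: 20.6
ee_pos: [0.4677, 0.1579, 0.1474]
tcp_rot: [0.496, -0.5, 0.5, 0.503]
wrist_force: [-0.1, -0.3, -1.9]
opening: 0.379
```

```bash
python3 go.py .469 .154 .0585 90
```

```text
t 20.6 p [0.4677 0.1579 0.1474] open 0.379 F [-0.1 -0.3 -1.9] q [-0.73  0.28  0.45  1.8  -0.14  1.1   1.35]
x [-0.007 -0.001 -1.   ] y [-1.    -0.007  0.007] z [-0.007  1.    -0.001]
shift shares [ 0.444 -0.009 -0.019]
turn deg 0.41 share 0.014
```

Emit:
{"name": "jog_arm", "arguments": {
  "rows": [
    [0, -0.009, -0.019, 0.014],
    [0.08, -0.009, -0.019, 0.014],
    [0.17, -0.009, -0.019, 0.014],
    [0.26, -0.009, -0.019, 0.014],
    [0.34, -0.009, -0.019, 0.014],
    [0.41, -0.009, -0.019, 0.014],
    [0.44, -0.009, -0.019, 0.014],
    [0.44, -0.009, -0.019, 0.014]
  ]
}}

```text
time: 21.6
ee_pos: [0.4688, 0.1539, 0.0591]
tcp_rot: [0.498, -0.498, 0.502, 0.502]
wrist_force: [0.7, -0.5, -2.3]
opening: 0.385
```

```bash
python3 go.py .469 .154 .0286 90;python3 - <<'E'
from h import *
a=r.snapshot("side")[130:230,130:280];cv2.imwrite(f"pics/j_side.png",cv2.resize(a,None,fx=5,fy=5,interpolation=2))
E
```

```text
t 21.6 p [0.4688 0.1539 0.0591] open 0.385 F [ 0.7 -0.5 -2.3] q [-0.69  0.4   0.43  1.9  -0.21  0.9   1.41]
x [-0.007 -0.001 -1.   ] y [-1.     0.     0.007] z [ 0.     1.    -0.001]
shift shares [ 0.152 -0.002  0.001]
turn deg -0.01 share -0.0
```

View pics/j_side.png

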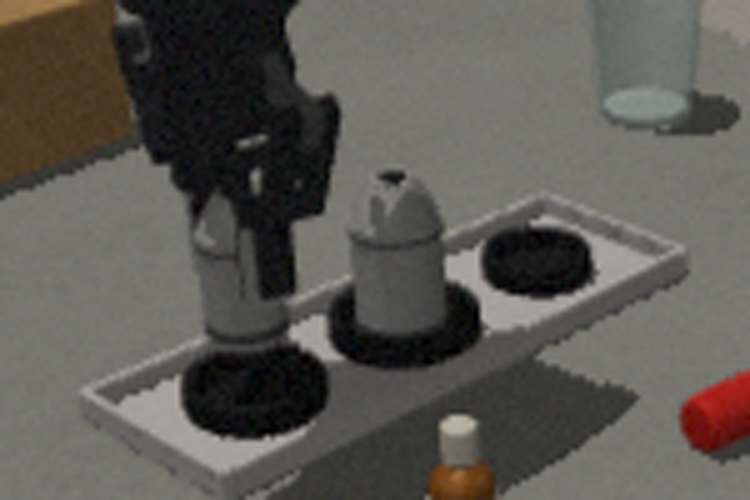

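Emit:
{"name": "jog_arm", "arguments": {
  "rows": [
    [0.03, -0.007, -0.004, 0],
    [0.06, -0.007, -0.004, 0],
    [0.09, -0.007, -0.004, 0],
    [0.11, -0.007, -0.004, 0],
    [0.13, -0.007, -0.004, 0],
    [0.145, -0.007, -0.004, 0],
    [0.152, -0.007, -0.004, 0],
    [0.155, -0.007, -0.004, 0]
  ]
}}

```text
time: 22.65
ee_pos: [0.4705, 0.1533, 0.0286]
tcp_rot: [0.498, -0.498, 0.502, 0.501]
wrist_force: [-0.8, -0.0, 0.9]
opening: 0.387
```

Emit:
{"name": "jog_arm", "arguments": {
  "rows": [
    [0.001, 0, 0, 0],
    [0.002, 0, 0, 0],
    [0.003, 0, 0, 0],
    [0.003, 0, 0, 0],
    [0.003, 0, 0, 0],
    [0.003, 0, 0, 0],
    [0.003, 0, 0, 0],
    [0.003, 0, 0, 0]
  ]
}}

```text
time: 23.65
ee_pos: [0.4705, 0.1533, 0.0286]
tcp_rot: [0.498, -0.498, 0.502, 0.501]
wrist_force: [-1.6, -1.1, 5.1]
opening: 0.386
```

Contact; release and go back up toward the small one.

Emit:
{"name": "jog_arm", "arguments": {
  "rows": [
    [0, 0, 0, 0],
    [0, 0, 0, 0],
    [0, 0, 0, 0],
    [0, 0, 0, 0],
    [0, 0, 0, 0],
    [0, 0, 0, 0],
    [0, 0, 0, 0],
    [0, 0, 0, 0]
  ],
  "fingers": 1
}}

```text
time: 24.65
ee_pos: [0.4705, 0.1532, 0.0286]
tcp_rot: [0.498, -0.498, 0.502, 0.501]
wrist_force: [-0.1, -0.2, 0.1]
opening: 1.0
```

Emit:
{"name": "jog_arm", "arguments": {
  "rows": [
    [-0.05, 0, 0, 0],
    [-0.12, 0, 0, 0],
    [-0.24, 0, 0, 0],
    [-0.36, 0, 0, 0],
    [-0.48, 0, 0, 0],
    [-0.57, 0, -0.12, 0],
    [-0.62, 0, -0.25, 0],
    [-0.62, 0, -0.4, 0]
  ]
}}

```text
time: 25.65
ee_pos: [0.4719, 0.0707, 0.1542]
tcp_rot: [0.499, -0.499, 0.501, 0.501]
wrist_force: [-0.0, -0.1, 0.5]
opening: 1.004
```

Emit:
{"name": "jog_arm", "arguments": {
  "rows": [
    [0, -0.02, -0.12, 0],
    [0, -0.06, -0.25, 0],
    [0, -0.1, -0.38, 0],
    [0, -0.14, -0.51, 0],
    [0, -0.18, -0.64, 0],
    [0, -0.22, -0.77, 0],
    [0, -0.26, -0.9, 0],
    [0, -0.3, -0.98, 0]
  ]
}}

```text
time: 26.65
ee_pos: [0.5308, -0.129, 0.1547]
tcp_rot: [0.5, -0.498, 0.503, 0.499]
wrist_force: [0.1, 0.0, 0.6]
opening: 0.999
```

```bash
python3 go.py .537 -.2185 .13 90;python3 - <<'E'
from h import *
a=r.snapshot("side")[130:230,130:280];cv2.imwrite(f"pics/k_side.png",cv2.resize(a,None,fx=5,fy=5,interpolation=2))
E
```

```text
t 26.65 p [ 0.5308 -0.129   0.1547] open 0.999 F [0.1 0.  0.6] q [-0.23  0.4   0.59  1.65 -0.23  1.16  1.98]
x [-0.004 -0.001 -1.   ] y [-1.     0.005  0.004] z [ 0.005  1.    -0.001]
shift shares [ 0.124 -0.034 -0.447]
turn deg -0.3 share -0.01
```

View pics/k_side.png

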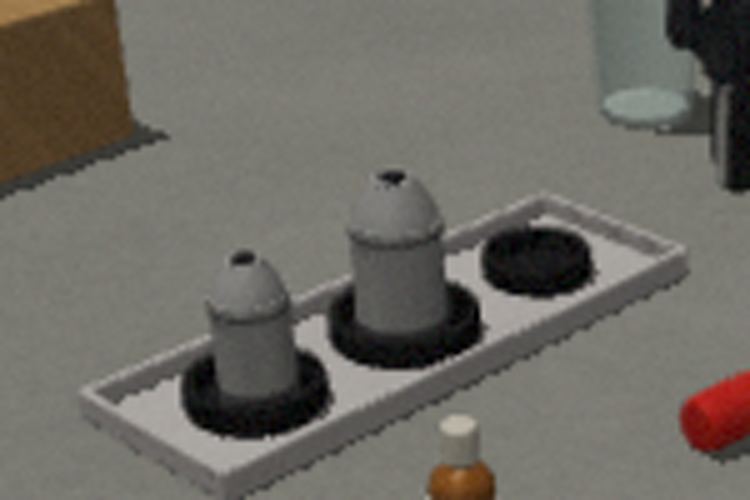

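Emit:
{"name": "jog_arm", "arguments": {
  "rows": [
    [0, -0.01, -0.1, 0],
    [0, -0.02, -0.2, 0],
    [0, -0.034, -0.3, 0],
    [0, -0.034, -0.39, 0],
    [0, -0.034, -0.447, 0],
    [0.05, -0.034, -0.447, 0],
    [0.1, -0.034, -0.447, 0],
    [0.12, -0.034, -0.447, 0]
  ]
}}

```text
time: 27.7
ee_pos: [0.5375, -0.2189, 0.1295]
tcp_rot: [0.5, -0.498, 0.503, 0.499]
wrist_force: [1.0, -0.1, -0.3]
opening: 1.004
```

```bash
python3 go.py .5375 -.2185 .0195 90;python3 - <<'E'
from h import *
a=r.snapshot("side")[130:330,200:470];cv2.imwrite(f"pics/l_side.png",cv2.resize(a,None,fx=2.5,fy=2.5,interpolation=2))
a=r.snapshot("top")[150:300,220:420];cv2.imwrite(f"pics/l_top.png",cv2.resize(a,None,fx=4,fy=4,interpolation=2))
E
```

```text
t 27.7 p [ 0.5375 -0.2189  0.1295] open 1.004 F [ 1.  -0.1 -0.3] q [-0.06  0.5   0.59  1.59 -0.29  1.15  2.16]
x [-0.004 -0.002 -1.   ] y [-1.     0.005  0.004] z [ 0.005  1.    -0.002]
shift shares [ 0.55  -0.002  0.003]
turn deg -0.3 share -0.01
```

View pics/l_side.png

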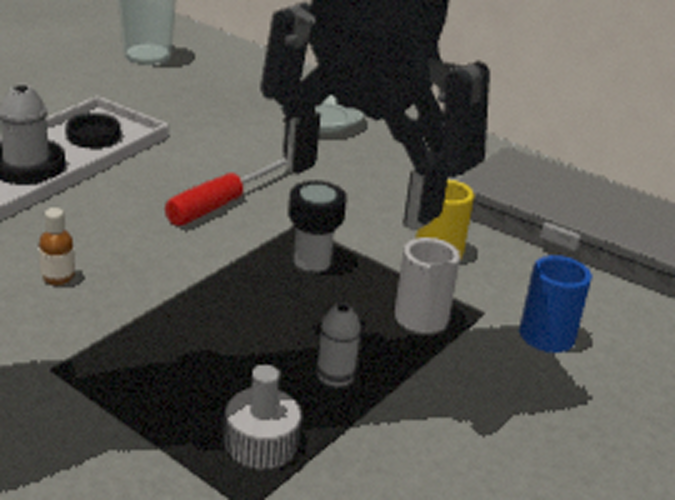

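View pics/l_top.png

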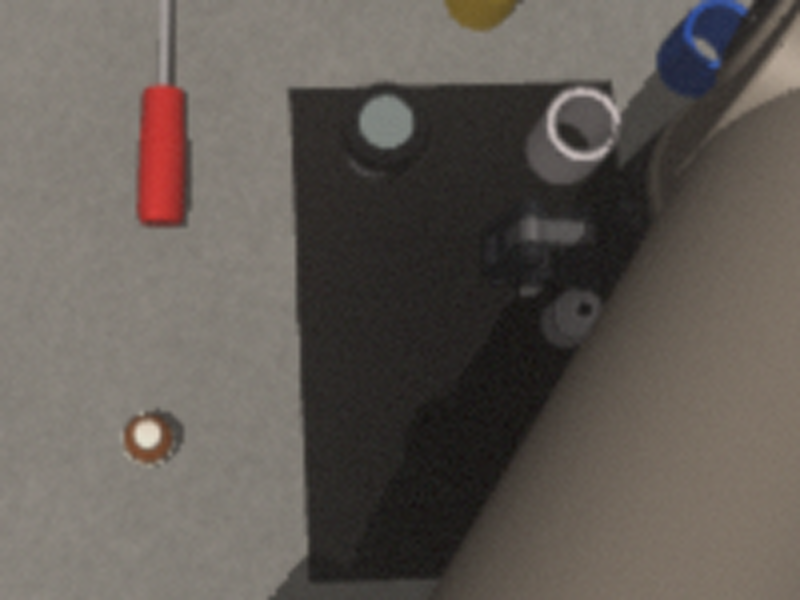

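Emit:
{"name": "jog_arm", "arguments": {
  "rows": [
    [0.05, -0.002, 0.003, -0.01],
    [0.1, -0.002, 0.003, -0.01],
    [0.16, -0.002, 0.003, -0.01],
    [0.22, -0.002, 0.003, -0.01],
    [0.27, -0.002, 0.003, -0.01],
    [0.3, -0.002, 0.003, -0.01],
    [0.3, -0.002, 0.003, -0.01],
    [0.3, -0.002, 0.003, -0.01]
  ]
}}

```text
time: 28.8
ee_pos: [0.5382, -0.2192, 0.0704]
tcp_rot: [0.499, -0.5, 0.502, 0.5]
wrist_force: [0.1, -0.6, 0.8]
opening: 1.002
```

```bash
python3 go.py .5375 -.2185 .0195 90;python3 - <<'E'
from h import *
p=np.array(r.read_state()["ee_pos"])
a=r.snapshot("side")[180:310,260:420];a=cv2.resize(a,None,fx=5,fy=4.6,interpolation=2)
a=cv2.resize(r.snapshot("side")[190:310,260:420],None,fx=5,fy=5,interpolation=2)
for x in [p,p+[0,.0425,.013],p-[0,.0425,-.013],[.5375,-.2185,.058]]:
    u=(proj("side",[x])[0]-[260,190]+.5)*5; cv2.drawMarker(a,tuple(int(v) for v in u),(0,255,0),0,14)
cv2.imwrite("pics/m_side.png",a)
E
```

```text
t 28.8 p [ 0.5382 -0.2192  0.0704] open 1.002 F [ 0.1 -0.6  0.8] q [-0.04  0.56  0.56  1.65 -0.33  1.03  2.2 ]
x [-0.003 -0.003 -1.   ] y [-1.     0.     0.003] z [ 0.     1.    -0.003]
shift shares [0.255 0.003 0.004]
turn deg -0.03 share -0.001
```

View pics/m_side.png

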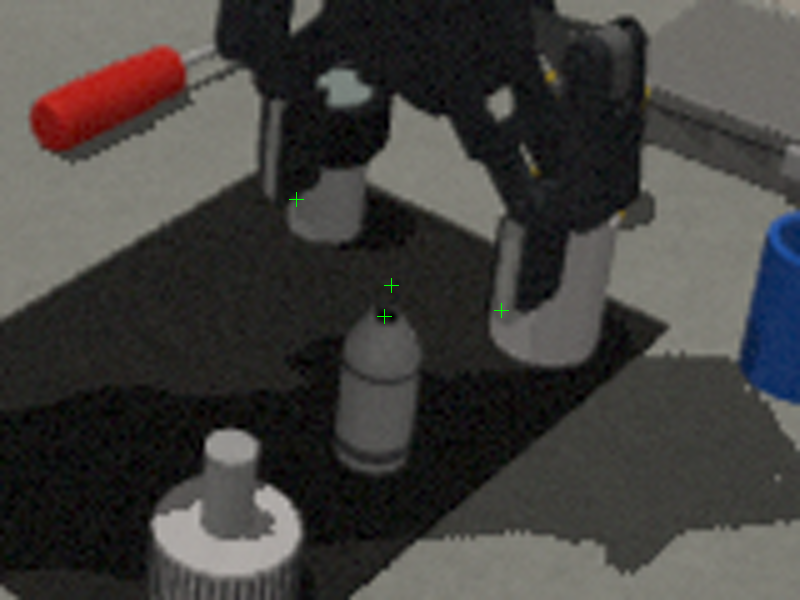

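Emit:
{"name": "jog_arm", "arguments": {
  "rows": [
    [0.05, 0.002, 0.004, 0],
    [0.1, 0.002, 0.004, 0],
    [0.15, 0.002, 0.004, 0],
    [0.2, 0.002, 0.004, 0],
    [0.24, 0.002, 0.004, 0],
    [0.255, 0.002, 0.004, 0],
    [0.255, 0.002, 0.004, 0],
    [0.255, 0.002, 0.004, 0]
  ]
}}

```text
time: 29.9
ee_pos: [0.538, -0.2187, 0.02]
tcp_rot: [0.499, -0.5, 0.501, 0.5]
wrist_force: [0.2, 0.5, -0.2]
opening: 0.999
```

Emit:
{"name": "jog_arm", "arguments": {
  "rows": [
    [0, 0, 0, 0],
    [0, 0, 0, 0],
    [0, 0, 0, 0],
    [0, 0, 0, 0],
    [0, 0, 0, 0],
    [0, 0, 0, 0],
    [0, 0, 0, 0],
    [0, 0, 0, 0]
  ],
  "fingers": 0,
  "grip_force": 40
}}

```text
time: 30.9
ee_pos: [0.5382, -0.2189, 0.0202]
tcp_rot: [0.499, -0.5, 0.501, 0.499]
wrist_force: [0.5, 0.2, 2.4]
opening: 0.29
```

Emit:
{"name": "jog_arm", "arguments": {
  "rows": [
    [-0.08, 0, 0, 0],
    [-0.18, 0, 0, 0],
    [-0.3, 0, 0, 0],
    [-0.44, 0, 0, 0],
    [-0.58, 0, 0, 0],
    [-0.66, 0, 0.08, 0],
    [-0.68, 0, 0.18, 0],
    [-0.68, 0, 0.3, 0]
  ]
}}

```text
time: 31.9
ee_pos: [0.5384, -0.1566, 0.1564]
tcp_rot: [0.499, -0.5, 0.501, 0.5]
wrist_force: [-0.3, 0.7, -0.7]
opening: 0.29
```

```bash
python3 go.py .638 .1705 .14 90;python3 - <<'E'
from h import *
a=r.snapshot("side")[100:300,200:470];cv2.imwrite(f"pics/n_side.png",cv2.resize(a,None,fx=2.5,fy=2.5,interpolation=2))
E
```

```text
t 31.9 p [ 0.5384 -0.1566  0.1564] open 0.29 F [-0.3  0.7 -0.7] q [-0.18  0.43  0.6   1.62 -0.25  1.18  2.04]
x [-0.001 -0.003 -1.   ] y [-1.     0.     0.001] z [ 0.     1.    -0.003]
shift shares [ 0.077 -0.498  1.636]
turn deg -0.02 share -0.001
```

View pics/n_side.png

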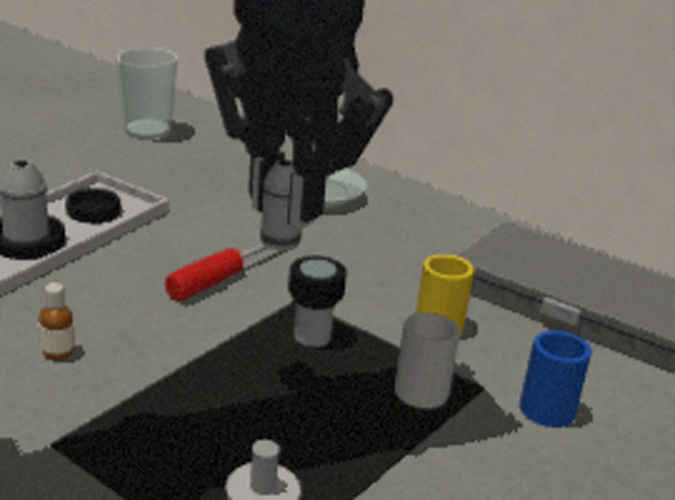

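Emit:
{"name": "jog_arm", "arguments": {
  "rows": [
    [0, -0.03, 0.12, 0],
    [0, -0.07, 0.25, 0],
    [0, -0.11, 0.38, 0],
    [0, -0.15, 0.51, 0],
    [0, -0.19, 0.64, 0],
    [0, -0.23, 0.77, 0],
    [0, -0.27, 0.9, 0],
    [0, -0.3, 1, 0]
  ]
}}

```text
time: 32.95
ee_pos: [0.5974, 0.0515, 0.1556]
tcp_rot: [0.498, -0.5, 0.498, 0.504]
wrist_force: [-0.2, -0.7, -0.3]
opening: 0.292
```

Emit:
{"name": "jog_arm", "arguments": {
  "rows": [
    [0, -0.03, 0.12, 0],
    [0, -0.07, 0.25, 0],
    [0, -0.11, 0.38, 0],
    [0, -0.15, 0.5, 0],
    [0, -0.18, 0.58, 0],
    [0, -0.2, 0.63, 0],
    [0, -0.2, 0.64, 0],
    [0, -0.2, 0.64, 0]
  ]
}}

```text
time: 33.95
ee_pos: [0.6363, 0.1787, 0.1558]
tcp_rot: [0.498, -0.5, 0.499, 0.503]
wrist_force: [-0.0, -0.2, -1.6]
opening: 0.289
```

```bash
python3 go.py .638 .1705 .055 90
```

```text
t 33.95 p [0.6363 0.1787 0.1558] open 0.289 F [-0.  -0.2 -1.6] q [-0.59  0.62  0.5   1.3  -0.3   1.3   1.48]
x [-0.004  0.002 -1.   ] y [-1.    -0.006  0.004] z [-0.006  1.     0.002]
shift shares [ 0.504 -0.01  -0.042]
turn deg 0.36 share 0.012
```

Emit:
{"name": "jog_arm", "arguments": {
  "rows": [
    [0, -0.01, -0.042, 0.012],
    [0.08, -0.01, -0.042, 0.012],
    [0.18, -0.01, -0.042, 0.012],
    [0.28, -0.01, -0.042, 0.012],
    [0.38, -0.01, -0.042, 0.012],
    [0.46, -0.01, -0.042, 0.012],
    [0.5, -0.01, -0.042, 0.012],
    [0.504, -0.01, -0.042, 0.012]
  ]
}}

```text
time: 34.95
ee_pos: [0.6376, 0.1703, 0.0543]
tcp_rot: [0.499, -0.498, 0.501, 0.502]
wrist_force: [-0.7, -0.7, -1.3]
opening: 0.291
```

```bash
python3 go.py .638 .1705 .0252 90;python3 - <<'E'
from h import *
a=r.snapshot("side")[130:230,150:300];cv2.imwrite(f"pics/o_side.png",cv2.resize(a,None,fx=5,fy=5,interpolation=2))
E
```

```text
t 34.95 p [0.6376 0.1703 0.0543] open 0.291 F [-0.7 -0.7 -1.3] q [-0.57  0.71  0.47  1.41 -0.34  1.1   1.52]
x [-0.005  0.002 -1.   ] y [-1.     0.     0.005] z [0.    1.    0.002]
shift shares [ 0.146 -0.003  0.001]
turn deg -0.02 share -0.001
```

View pics/o_side.png

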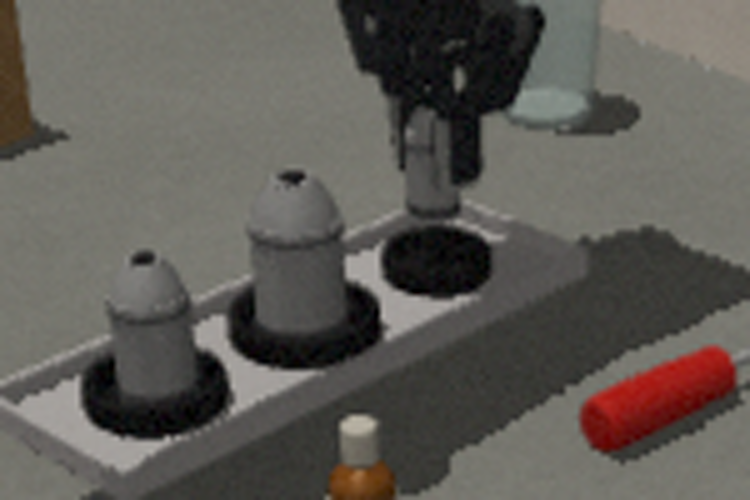

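Emit:
{"name": "jog_arm", "arguments": {
  "rows": [
    [0.03, -0.005, 0, 0],
    [0.06, -0.005, 0, 0],
    [0.09, -0.005, 0, 0],
    [0.11, -0.005, 0, 0],
    [0.125, -0.005, 0, 0],
    [0.138, -0.005, 0, 0],
    [0.145, -0.005, 0, 0],
    [0.149, -0.005, 0, 0]
  ]
}}

```text
time: 36.0
ee_pos: [0.6391, 0.1705, 0.0253]
tcp_rot: [0.5, -0.499, 0.5, 0.501]
wrist_force: [-0.0, 1.6, 0.6]
opening: 0.285
```

Emit:
{"name": "jog_arm", "arguments": {
  "rows": [
    [0.001, 0, 0, 0],
    [0.002, 0, 0, 0],
    [0.003, 0, 0, 0],
    [0.003, 0, 0, 0],
    [0.003, 0, 0, 0],
    [0.003, 0, 0, 0],
    [0.003, 0, 0, 0],
    [0.003, 0, 0, 0]
  ]
}}

```text
time: 37.0
ee_pos: [0.6392, 0.1705, 0.0252]
tcp_rot: [0.5, -0.499, 0.5, 0.501]
wrist_force: [-2.8, 0.2, 6.1]
opening: 0.289
```

Emit:
{"name": "jog_arm", "arguments": {
  "rows": [
    [0, 0, 0, 0],
    [0, 0, 0, 0],
    [0, 0, 0, 0],
    [0, 0, 0, 0],
    [0, 0, 0, 0],
    [0, 0, 0, 0],
    [0, 0, 0, 0],
    [0, 0, 0, 0]
  ],
  "fingers": 1
}}

```text
time: 38.0
ee_pos: [0.6392, 0.1705, 0.0252]
tcp_rot: [0.5, -0.499, 0.5, 0.501]
wrist_force: [-0.1, 0.1, 0.4]
opening: 1.0
```

Emit:
{"name": "jog_arm", "arguments": {
  "rows": [
    [-0.05, 0, 0, 0],
    [-0.12, 0, 0, 0],
    [-0.24, 0, 0, 0],
    [-0.36, 0, 0, 0],
    [-0.48, 0, 0, 0],
    [-0.6, 0, 0, 0],
    [-0.72, 0, 0, 0],
    [-0.8, 0, 0, 0]
  ]
}}

```text
time: 39.0
ee_pos: [0.6406, 0.17, 0.188]
tcp_rot: [0.501, -0.499, 0.499, 0.501]
wrist_force: [-0.2, -0.2, -0.9]
opening: 1.001
```

Emit:
{"name": "jog_arm", "arguments": {
  "rows": [
    [0, 0.05, 0.1, 0],
    [0, 0.1, 0.2, 0],
    [0, 0.15, 0.3, 0],
    [0, 0.2, 0.4, 0],
    [0, 0.25, 0.5, 0],
    [0, 0.3, 0.6, 0],
    [0, 0.3, 0.65, 0],
    [0, 0.3, 0.65, 0]
  ]
}}

```text
time: 40.0
ee_pos: [0.5806, 0.3009, 0.1882]
tcp_rot: [0.5, -0.5, 0.499, 0.501]
wrist_force: [0.1, -0.5, 0.3]
opening: 1.003
```

```bash
python3 - <<'E'
from h import *
im={n:r.snapshot(n) for n in P}
T={"objective_small":(.638,.1705,.007),"objective_medium":(.469,.154,.007),"objective_large":(.554,.1625,.007),"eyepiece":(.634,-.120,.002),"cup_small":(.638,.1705,.004),"cup_medium":(.469,.154,.004),"cup_large":(.554,.1625,.004)}
for n,(c0,c1,r0,r1) in {"top":(150,390,150,300),"side":(140,400,160,330)}.items():
  S=3; o=cv2.resize(im[n][r0:r1,c0:c1],None,fx=S,fy=S,interpolation=cv2.INTER_CUBIC); o=cv2.convertScaleAbs(o,alpha=1.6)
  cv2.imwrite(f"pics/z_{n}.png",o)
print(r.read_state()["time"], r.read_state()["ee_pos"])
old={n:cv2.imread(f"pics/{n}0.png") for n in P}
for k in("eyepiece","extension_tube","stage_knob"):
  for n in P:
    z=.002; x={"eyepiece":(.634,-.12),"extension_tube":(.631,-.226),"stage_knob":(.448,-.229)}[k]
    b=rect(n,k,*x,z).astype(int)+[-3,-3,4,4]
    t=old[n][b[1]:b[3],b[0]:b[2]]; w=im[n][b[1]-8:b[3]+8,b[0]-8:b[2]+8]
    m=cv2.matchTemplate(w,t,cv2.TM_CCOEFF_NORMED); _,v,_,l=cv2.minMaxLoc(m); print(k,n,"shift px",l[0]-8,l[1]-8,round(v,3))
E
```

```text
40.1 [0.58135409 0.29862091 0.18834413]
eyepiece top shift px 0 0 0.998
eyepiece side shift px 0 0 0.992
extension_tube top shift px 0 0 0.998
extension_tube side shift px 0 0 0.994
stage_knob top shift px 0 0 0.999
stage_knob side shift px 0 0 0.995
```

View pics/z_side.png

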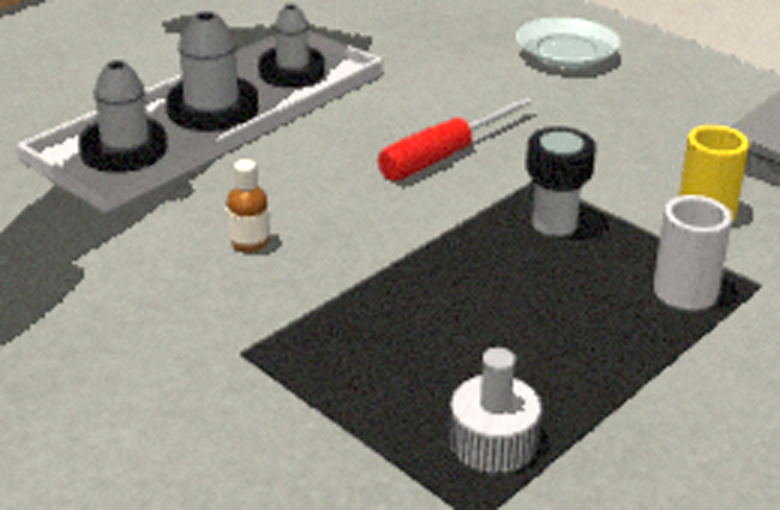

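View pics/z_top.png

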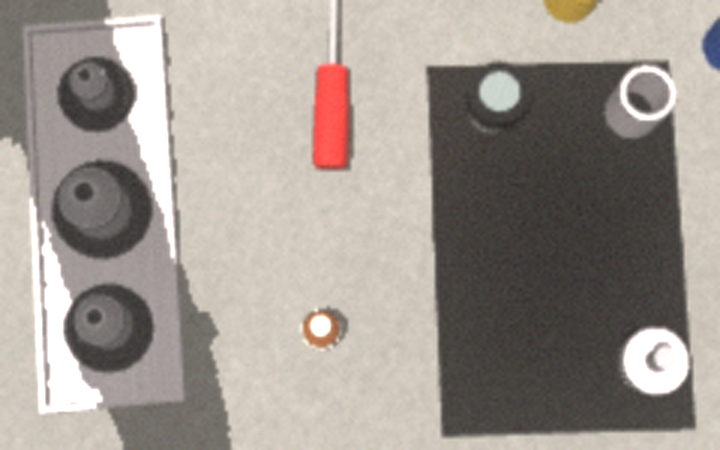

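All three objectives stand in their cups (tops at about (118,65), (206,18) and (291,8) in the side zoom). The look-alikes show no shift.

```bash
python3 -c "
from station import r
print(r.sign_off())"
```

```text
the job is handed in; nothing more can be done
None
```

All three objectives are in their matching cups, and I handed the job in at about 40 s of the 96 s allowed. `sign_off` gave no verdict.

- **Placing:** I lowered each objective until the wrist force showed about 5–6 N of contact with the cup floor. Then I let go and lifted the gripper clear.
- **Last check of the objectives:** In the final top and side pictures, all three stand upright in the right cups. I judged upright and centred by eye and did not fit a pose. An objective resting on the cup floor can be at most 8 mm off centre, against the 12 mm limit.
- **Look-alikes:** Comparing each with the first pictures, the eyepiece, extension tube and stage knob show 0 px shift in both cameras.
- **Disagreements:**
  - The two cameras differed by 1–4 mm on some starting positions, so I took values between them.
  - The networks confused cups with objectives a few times and missed the small objective in the top view. I settled those cases by checking the pictures.

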